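# Close the open turn clamp on the board carrier

### The job

One of the three turn clamps that hold down the circuit board is still swung open. Take the nut driver from its sloping rest, stand it upright on that clamp's hex head and let go of it, then take it again from above by the end of its handle and turn the clamp clockwise until its finger lies over the board's edge against its stop. Then put the driver away, lowered socket end down into the tool pot; work the clamps only through the driver, leave the other two closed and do not disturb the things standing round about.

Things in the scene. Friction and masses are not known exactly. Their poses are not given: they have to be found in the camera images.
- driver_grip (a point): Nut driver, 165 mm, 130 g, black hex handle 26 mm across flats, 92 mm long; thin shaft; steel socket. Point on its axis, 115 mm from the socket's rim, 50 mm from the handle's end. z runs from socket to handle's end; handle flats face +y, -y and every 60 deg. Starts in the rest sloping 30 deg from level, handle end up, x upward, +y/-y flats upright at its sides. Stands by itself on a clamp head.
- driver_tip (a point): Centre of the open rim of the driver's socket, axes as driver_grip. Socket: hexagon 14.2 mm across flats inside, 17 mm deep, 19 mm across flats outside (22 over corners); its flats are in line with the handle's.
- rest: Fixed grey steel driver rest, base plate 190 x 70 x 5 mm, origin under its middle on the bench. Its x points to the low (socket) end; the handle's end is at its -x end. Two V supports, narrower than the handle, touch only its underside 77 and 153 mm from the socket's rim; the rim leans on an end plate at x = 75 mm, 26 mm up. The handle's sides are free.
- carrier: Fixed aluminium board carrier 170 (x) x 220 (y) x 12 mm, origin under its middle on the bench. On it a green circuit board (top 21.6 mm above the bench, parts up to 10 mm tall, near edge at x = -52 mm) under a far rail, and three turn clamps in a row at x = -68 mm, y = -62, 0 and 62 mm, in an order that changes.
- clamp_a (a joint): Turn clamp that starts open: steel finger 33 mm long fixed to a hex head on an upright pivot. In rad: 0 = closed, finger along the carrier's +x, over the board's edge, against its stop pin; grows anticlockwise seen from above as it opens, to 1.8; starts at 1.3 to 1.55. Takes about 0.1 N m; stays where it is left.
- seat_a (a point): On clamp_a's pivot axis, top of the 26 mm boss under its hex head, 28.5 mm above the bench: a seated driver's rim stands here. Hex head 13 mm across flats, 10.5 mm tall, plus a 5 mm taper on top (top 44 mm above the bench). z up, x along the finger, head flats face +y, -y and every 60 deg. The socket goes on if turned within 8 deg of the flats; it then has about 11 deg play each way.
- base_a: Fixed pillar (24 mm across) and stop pin of clamp_a, with the clamp on it. Origin on the pivot axis at the carrier plate's top, 12 mm above the bench.
- clamp_b (a joint): Second clamp, like clamp_a; it starts closed at 0 and stays so.
- seat_b (a point): As seat_a, for clamp_b.
- base_b: As base_a, for clamp_b.
- clamp_c (a joint): Third clamp, like clamp_a; it starts closed at 0 and stays so.
- seat_c (a point): As seat_a, for clamp_c.
- base_c: As base_a, for clamp_c.
- pot_in (a point): Fixed dark steel tool pot, round, open at the top, 84 mm across its rim, 95 mm tall, empty, wall 3 mm. This point is the centre of its inner floor.
- reel_mid (a point): Loose white solder reel standing on its flange, 60 mm across, 42 mm tall; its centre.
- dispenser_mid (a point): Loose square blue-green pump dispenser, 62 x 62 mm, 97 mm tall with a steel top; its centre.
- flux_mid (a point): Loose small amber glass flux jar, 48 mm across, 40 mm tall; its centre.
Mind the look-alikes: they are no part of the job. Of the things shaped like the part that bears driver_grip, the black one is meant. Of the things that look like the part that bears pot_in, take the one that is nearest to the robot's base at the start.

How it is judged:
On the way, in this order (a step that is already met when the one before it is completed fails the run):
1. the driver stands fully seated and upright on the open clamp's hex head, let go, with the clamp still open (distance between driver_tip and seat_a below 0.006 m and angle between driver_tip's own z axis and vertical below 0.14 rad and value of joint clamp_a above 1 rad and contact force between the fingers and anything else below 0.2 N), for 0.2 s.
2. with the driver seated on its head and held, the clamp is turned fully home against its stop (distance between driver_tip and seat_a below 0.006 m and value of joint clamp_a below 0.08 rad and contact force between the fingers and anything else above 1 N), for 0.1 s.
3. the driver, still held, has its socket end down inside the pot (horizontal distance between driver_tip and pot_in below 0.042 m and z of driver_tip in the frame of pot_in below 0.06 m and contact force between the fingers and anything else above 1 N), for 0.05 s.
At the end, for the whole second after the job is handed in: All three clamps are closed (within 0.08 rad), the driver rests in the pot socket end down (rim within 25 mm of the pot's floor, within 0.7 rad of upright), and the reel, dispenser and jar stand within 30 mm of where they were (value of joint each of clamp_a, clamp_b, clamp_c below 0.08 rad and horizontal distance between driver_tip and pot_in below 0.042 m and z of driver_tip in the frame of pot_in below 0.025 m and angle between driver_tip's own z axis and vertical below 0.7 rad and distance of each of reel_mid, dispenser_mid, flux_mid from where it was at the start of the episode below 0.03 m); the robot touches nothing.
It fails at once if a clamp is touched or pushed by the fingers or arm instead of the driver (contact force between any of the fingers, the arm and base_a above 1 N or contact force between any of the fingers, the arm and base_b above 1 N or contact force between any of the fingers, the arm and base_c above 1 N).
It fails at once if one of the closed clamps is turned open (value of joint any of clamp_b, clamp_c above 0.2 rad).
It fails at once if a bystander is knocked away or over (distance of any of reel_mid, dispenser_mid, flux_mid from where it was at the start of the episode above 0.05 m).
It also fails if it takes over 56 s, if anything falls off the work surface, if the arm or the gripper's body presses on something with over 40 N, if the wrist force passes 120 N, or if a joint passes its speed limit or range.

### The arm

A 7-joint arm with a two-finger parallel gripper is mounted at the origin on the work surface. World frame = base frame: x ahead of the robot, y to its left, z up, the work surface at z = 0. Lengths are in m, angles in rad, forces in N, time in s.
With the tool pointing down it reaches from about 0.4 to 0.875 m from the base axis. Payload 6.5 kg.
Tool frame: the origin (TCP) lies on the centre line of the jaws, within the pads' length; the fingertips stand 11 mm ahead of it and the grasp point (between the pads) lies 8 mm behind it; z points along the fingers, y is the line along which they close (so a half turn about z gives the same grasp; the last joint's range is limited). The gripper opens to 88 mm and grips with 3 to 60 N. Pads are 18 mm wide; open, the fingers measure 123 mm over their backs; the gripper's body (75 mm by 187 mm) begins 45 mm behind the grasp point.
Start: joints at [-1.267, 0.536, -0.004, 1.538, 0.003, 1.067, -0.071], TCP at [0.235, 0.606, 0.229] pointing down, gripper open.
Joint ranges: [-2.7, 2.7], [-0.37, 2.16], [-1.27, 1.26], [0.24, 2.4], [-1.31, 4.45], [0.19, 1.91], [-2.76, 2.76]. Speed limits (rad/s): [2.39, 2.39, 3.14, 3.14, 3.14, 3.14, 3.14].

### API

Orientations are given as a unit quaternion [w, x, y, z].
In Python, from plant import env gives the robot as it stands. The module is installed in compiled form; this text tells all that it offers.
- The arm moves only by the shell command python3 -m creep 'ROWS' [FORCE]. ROWS is JSON, one flat list of numbers, 5 for each row, row after row: the shift along the tool's x, y, z in cm, then the turn about the tool's z in degrees, then the opening, from 0 (shut) to 1 (fully open). A call has 1 to 5 rows; each row shifts and turns the commanded pose from where the row before left it, along the tool's axes as they then stand; what a row does not reach is not made up. A row lasts 1/10 s, in which the tool goes at most 50 mm and 8.59 degrees, less where a joint would pass 70% of its speed; a pose out of reach is approached as far as the arm can. A call is refused whole if a number of a shift passes 5 or a number of a turn 8.59, either way. A call with a gripper value outside its range is refused whole. The fingers move at their own pace and stop on an object; FORCE is the grip in N (left out, the last holds). Time passes only in rows, so rows that do not move let the fingers close. It gives the time, the measured TCP pose, the force, the opening and the grip force at its end, in the units of the state.
- env.read_state(): the state, without advancing time (a new reading comes with each control period).
- env.grab_frame(name): name is "scene" or "top"; returns a dict with "frame" (420x560x3 uint8, red, green, blue), "z_map" (420x560 float32, m along the optical axis (not along the pixel's ray), 0 where there is no reading), "fx", "fy", "cx", "cy" (pixels), "camera_from_world" (4x4, takes a point from world to camera coordinates). Camera axes: x right, y up, looking along -z (the intrinsics and any distortion apply to the point x, -y, -z); pixel columns grow to the right and rows downward; lengths in m; the calibration is good to about 2 mm. A picture is of the moment at which its call begins.
- env.hand_in(): hands the job in; it is judged then, once.
The state is a dict: "time_s": time; "joints": joint angles; "joint_vel": joint speeds; "joint_efforts": joint torques, N m; "ee_pos": TCP position; "tool_rot": TCP orientation; "force": force on the tool from outside, world axes, zero at the start; "ft_torque": the same for the moment, N m; "finger_gap": finger opening in m; "gripper_force": force on a finger pad.
Only numpy, scipy, OpenCV 4.12 (cv2) and the standard library are available. Lean on these libraries where they do the work, as an engineer would, in place of code of your own. Each camera call takes 0.05 s, during which the arm holds its last target. There are 200 camera calls.

## Working session

There is one attempt and no reset: what is moved stays moved. The work goes in short steps, Python scripts to look and compute and a shell command to move; the robot and the scene stay as the last step left them, time stands still between calls to the robot, and variables do not carry over. Pictures are saved under pics/ and viewed, at most 10 in all, crops included, and the job is handed in when it is done.

```bash
mkdir -p pics
cat > h.py <<'E'
import numpy as np,cv2
from plant import env
def grab(n):
    f=env.grab_frame(n); np.savez('%s.npz'%n,**{k:np.asarray(v) for k,v in f.items()}); return f
def load(n): return dict(np.load('%s.npz'%n))
def cloud(f):
    z=f['z_map'].astype(float); v,u=np.mgrid[:z.shape[0],:z.shape[1]]
    p=np.stack([(u-f['cx'])/f['fx']*z,-(v-f['cy'])/f['fy']*z,-z,np.ones_like(z)],-1)
    return (p@np.linalg.inv(f['camera_from_world']).T)[...,:3]
def save(im,n): cv2.imwrite('pics/'+n,cv2.cvtColor(im,cv2.COLOR_RGB2BGR))
E
python3 - <<'E'
from h import *
for n in('scene','top'):
    f=grab(n); save(f['frame'],n+'0.png'); print(n,f['fx'],f['cx'],np.linalg.inv(f['camera_from_world']).round(3).tolist())
s=env.read_state(); print(s['ee_pos'],s['tool_rot'],s['finger_gap'],s['time_s'])
E
```

```text
scene 406.5211093926826 279.8253828960655 [[0.38, -0.783, 0.492, 1.219], [0.925, 0.331, -0.188, -0.237], [-0.016, 0.527, 0.85, 1.132], [0.0, 0.0, 0.0, 1.0]]
top 514.01361306405 275.6792926177967 [[0.005, 0.998, -0.065, 0.52], [-1.0, 0.005, -0.005, 0.025], [-0.005, 0.065, 0.998, 1.387], [0.0, 0.0, 0.0, 1.0]]
[0.23473555 0.60553105 0.22803598] [-7.48495653e-05  1.83783371e-01  9.82966458e-01 -7.80677543e-04] 0.08801854330982926 0.1
```

View pics/top0.png

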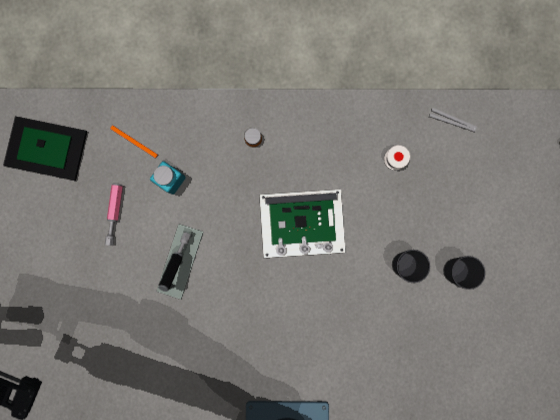

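View pics/scene0.png

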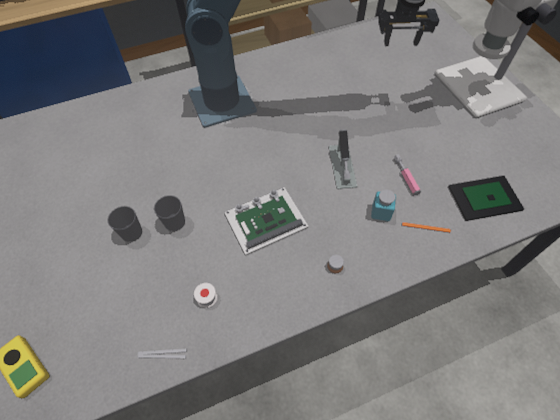

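Top view: the candidates for the driver are the black one on the rest (175,268) and the pink one (113,212); I choose black. For the pot, (411,265) and (464,271); I choose (411,265), nearer to the base. The open clamp looks like the right one at (325,246). A close crop will check this.

Run:
```python
from h import *
f=load('top');im=f['frame'];P=cloud(f)
a=cv2.resize(im[180:270,252:352],None,fx=4,fy=4,interpolation=cv2.INTER_CUBIC)
b=cv2.resize(im[215:305,145:215],None,fx=4,fy=4,interpolation=cv2.INTER_CUBIC)
save(np.hstack([a,b]),'crop1.png')
def reg(n,u0,u1,v0,v1,z0,z1):
    m=np.zeros(P.shape[:2],bool);m[v0:v1,u0:u1]=1;m&=(P[...,2]>z0)&(P[...,2]<z1)&(f['z_map']>0)
    q=P[m];c,(w,h),ang=cv2.minAreaRect(q[:,:2].astype(np.float32));print(n,len(q),np.round(c,4),round(w,4),round(h,4),round(ang,2),'zmax',q[:,2].max().round(4));return q
reg('carrier',250,355,180,268,.006,.06)
reg('heads',250,355,233,262,.034,.06)
for a,b_ in((270,290),(296,314),(318,338)): q=reg('head',a,b_,235,258,.036,.06)
reg('pot',385,432,240,290,.08,.12); reg('pot2',434,495,240,295,.08,.12)
reg('restlow',155,205,220,302,.003,.009)
q=reg('driver',155,205,220,302,.035,.2)
# axis fit of dark handle
m=np.zeros(P.shape[:2],bool);m[215:305,150:210]=1;m&=(P[...,2]>.05)
q=P[m];c=q.mean(0);d=np.linalg.svd(q-c)[2][0];print('handle',len(q),c,d, np.degrees(np.arcsin(d[2])),np.degrees(np.arctan2(d[1],d[0])))
t=(q-c)@d;print(t.min(),t.max())
reg('reel',380,415,140,175,.02,.06);reg('disp',145,190,155,200,.05,.12);reg('flux',240,265,120,150,.02,.06)
```

```text
carrier 5172 [ 0.576  -0.0379] 0.2345 0.2767 1.33 zmax 0.0477
heads 64 [ 0.5089 -0.0429] 0.0131 0.136 3.93 zmax 0.0477
head 21 [0.5047 0.0185] 0.0111 0.0111 44.92 zmax 0.0457
head 21 [ 0.5089 -0.0429] 0.0105 0.0107 0.63 zmax 0.0477
head 19 [ 0.5132 -0.1043] 0.0108 0.011 44.02 zmax 0.0474
pot 218 [ 0.4684 -0.3123] 0.0829 0.0798 89.75 zmax 0.1023
pot2 255 [ 0.4525 -0.4495] 0.0824 0.0823 64.32 zmax 0.1008
restlow 955 [0.4769 0.2896] 0.2174 0.1327 0.74 zmax 0.009
driver 569 [0.4782 0.2884] 0.0272 0.1582 72.87 zmax 0.1218
handle 503 [0.45632063 0.27922931 0.16603615] [-0.0477658   0.20246415 -0.97812407] -77.99351714875051 103.27461795308848
-1.2492184129663417 0.11803627722663088
reel 406 [ 0.7538 -0.2906] 0.0579 0.059 43.59 zmax 0.0508
disp 601 [0.6935 0.3176] 0.0638 0.0617 55.34 zmax 0.1036
flux 215 [0.8074 0.0946] 0.0407 0.0417 70.29 zmax 0.0496
```

View pics/crop1.png

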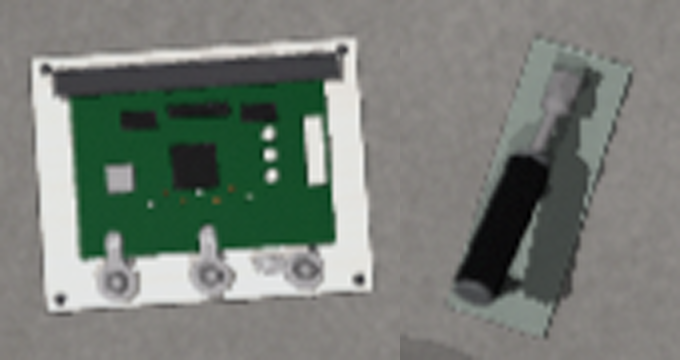

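The crop confirms the black driver on the rest, handle end at lower left. Of the three clamps, the right one at crop (305,268) has its finger swung left (image left is world +y), so that one is open. Now I'll work out the driver axis, the rest and the finger angle.

Run:
```python
from h import *
f=load('top');im=f['frame'].astype(int);P=cloud(f);z=P[...,2]
m=np.zeros(z.shape,bool);m[215:305,150:210]=1
k=m&(z>.035)&(z<.2)&(im.max(-1)<60)
q=P[k];c=np.median(q,0);d=np.linalg.svd(q-q.mean(0))[2][0];d*=np.sign(d[2]);print('handle',len(q),q.mean(0).round(4),d.round(3),'slope',np.degrees(np.arcsin(d[2])),'az',np.degrees(np.arctan2(d[1],d[0])))
t=(q-q.mean(0))@d;print(np.percentile(t,[0,2,98,100]).round(4))
r=cv2.minAreaRect(q[:,:2].astype(np.float32));print(r)
g=m&(z<.012)&(im.min(-1)>75)&(im[...,1]-im[...,0]>8)
r=cv2.minAreaRect(np.argwhere(g)[:,::-1].astype(np.float32));print(g.sum(),'rest px',r)
q=P[g];r=cv2.minAreaRect(q[:,:2].astype(np.float32));print('rest',r,q[:,2].mean())
b=z[300:330,300:350];print('bench z',np.median(b), 'bench near rest',np.median(z[240:290,215:235]),'near pot',np.median(z[300:320,390:430]),np.median(z[265:275,270:330]))
print('carrier top', np.median(z[200:245,264:268]))
# finger of open clamp: points z .028-.04 right of board edge zone
m=np.zeros(z.shape,bool);m[238:256,310:340]=1
k=m&(z>.0275)
for p in P[k][np.argsort(P[k][:,1])][::-1][:40:2]:print(p.round(4),end=' ')
```

```text
handle 392 [0.4543 0.2939 0.0911] [-0.837  0.253  0.485] slope 29.01900947676968 az 163.16931766110523
[-0.0958 -0.046   0.0436  0.0482]
((0.4702695608139038, 0.2907679080963135), (0.0270927045494318, 0.1283145397901535), 73.15400695800781)
495 rest px ((179.48353576660156, 261.1417236328125), (24.905460357666016, 70.09907531738281), 17.927921295166016)
rest ((0.4749225974082947, 0.2890133261680603), (0.06852718442678452, 0.18618258833885193), 73.0682144165039) 0.004323969016678345
bench z -0.00032942395738400077 bench near rest -0.0006342540161962118 near pot -0.00037316179802482363 -0.00030379256663215504
carrier top 0.012186980851887297
[0.52   0.0246 1.3874] [ 0.5195 -0.0748  0.0319] [ 0.5169 -0.075   0.0291] [ 0.5169 -0.0776  0.0301] [ 0.5195 -0.0777  0.028 ] [ 0.5143 -0.0803  0.0294] [ 0.5169 -0.0803  0.0286] [ 0.5196 -0.0856  0.0279] [ 0.5196 -0.0881  0.03  ] [ 0.5143 -0.0907  0.0299] [ 0.5143 -0.0932  0.0314] [ 0.5222 -0.0957  0.0333] [ 0.517  -0.096   0.0297] [ 0.5038 -0.0961  0.0288] [ 0.5144 -0.0977  0.04  ] [ 0.5222 -0.0986  0.0308] [ 0.5196 -0.0987  0.0291] [ 0.5144 -0.0998  0.0459] [ 0.5092 -0.1005  0.0378] [ 0.5039 -0.1013  0.0295]
```

Rest azimuth is -16.9°. The handle centre, taken from the depth points and from the rest's geometry, agrees at about (0.449, 0.296, 0.083). I'll grip about 132 mm from the rim, at (0.438, 0.299, 0.090), so the handle end clears the palm once upright. The tool can't tilt, so the driver will have to swing upright in a light grip.

```bash
python3 -m creep '[0,0,0,-4.3,1, -2.8,-2.3,0,0,1, -2.8,-2.3,0,0,1, -2.8,-2.3,0,0,1, -2.8,-2.3,0,0,1]'; python3 -m creep '[-2.8,-2.3,0,0,1, -2.8,-2.3,0,0,1, -2.8,-2.3,0,0,1, -2.8,-2.3,0,0,1, -2.8,-2.3,0,0,1]'; python3 -m creep '[-0.3,-0.4,3,0,1, 0,0,0,0,1,0,0,0,0,1]'
cat >> h.py <<'E'
def to(x,y,z,yd=None):
    "remaining shift in tool axes (cm), turn (deg) to bring tool y to azimuth yd"
    from scipy.spatial.transform import Rotation as R
    s=env.read_state();q=s['tool_rot'];M=R.from_quat([*q[1:],q[0]]).as_matrix()
    print('t',round(s['time_s'],2),'pos',np.round(s['ee_pos'],4),'yaz',np.degrees(np.arctan2(M[1,1],M[0,1])).round(2),'tilt',np.degrees(np.arccos(-M[2,2])).round(2),'F',np.round(s['force'],1),'gap',round(s['finger_gap'],4),'gf',s['gripper_force'],'q',np.round(s['joints'],2))
    print('shift cm',np.round(M.T@(np.array([x,y,z])-s['ee_pos'])*100,2))
E
python3 -c "
from h import *
to(.4377,.2993,.0815)"
```

```text
time_s: 0.6
ee_pos: [0.3159, 0.4839, 0.2284]
tool_rot: [-0.0, 0.147, 0.989, -0.0]
force: [-0.6, 0.2, 0.6]
finger_gap: 0.0881
gripper_force: 0.0
time_s: 1.1
ee_pos: [0.4164, 0.3333, 0.2286]
tool_rot: [-0.0, 0.147, 0.989, -0.0]
force: [0.2, 0.2, -0.6]
finger_gap: 0.0883
gripper_force: 0.0
time_s: 1.4
ee_pos: [0.4168, 0.3304, 0.1987]
tool_rot: [-0.001, 0.146, 0.989, -0.0]
force: [-0.1, -0.5, 1.5]
finger_gap: 0.0882
gripper_force: 0.0
t 1.4 pos [0.4168 0.3304 0.1987] yaz 73.16 tilt 0.1 F [-0.1 -0.5  1.5] gap 0.0882 gf 0.0 q [-0.8   0.37  0.06  1.88 -0.03  0.89  0.55]
shift cm [-2.92 -2.36 11.72]
```

```bash
python3 -m creep '[-2.9,-2.4,2,0,1, 0,0,3,0,1, 0,0,3,0,1, 0,0,0,0,1]'; python3 -c "
from h import *
to(.4377,.2993,.0815)
f=grab('scene');save(cv2.resize(f['frame'][100:200,300:400],None,fx=4,fy=4,interpolation=cv2.INTER_CUBIC),'pre.png')"
```

```text
time_s: 1.8
ee_pos: [0.4361, 0.2988, 0.1168]
tool_rot: [-0.002, 0.146, 0.989, -0.002]
force: [-0.9, 0.3, -0.1]
finger_gap: 0.0881
gripper_force: 0.0
t 1.8 pos [0.4361 0.2988 0.1168] yaz 73.23 tilt 0.3 F [-0.9  0.3 -0.1] gap 0.0881 gf 0.0 q [-0.73  0.49  0.06  1.94 -0.04  0.71  0.63]
shift cm [-0.15  0.11  3.52]
```

View pics/pre.png

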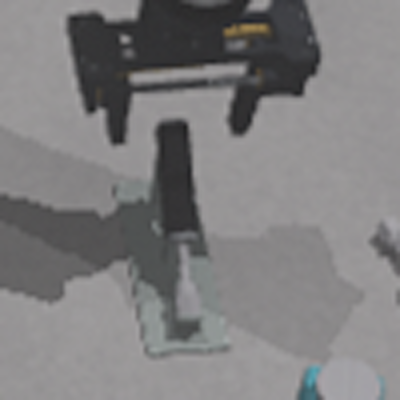

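The view shows the handle (crop 172,160) centred between the two fingers (115 and 240). I'll go down and grip.

```bash
python3 -m creep '[-0.1,0.1,3,0,1, 0,0,0.5,0,1, 0,0,0,0,0.2,0,0,0,0,0.2,0,0,0,0,0.2]' 15;python3 -m creep '[0,0,0,0,0.2,0,0,0,0,0.2,0,0,0,0,0.2]' 15; python3 -c "
from h import *
to(.4377,.2993,.0815)"
```

```text
time_s: 2.35
ee_pos: [0.4403, 0.3001, 0.0853]
tool_rot: [0.001, 0.147, 0.989, 0.001]
force: [0.1, 0.7, 0.4]
finger_gap: 0.0661
gripper_force: 0.0
time_s: 2.65
ee_pos: [0.4398, 0.2994, 0.0841]
tool_rot: [0.0, 0.147, 0.989, 0.0]
force: [-0.1, 0.2, 1.4]
finger_gap: 0.0421
gripper_force: 0.0
t 2.65 pos [0.4398 0.2994 0.0841] yaz 73.11 tilt 0.02 F [-0.1  0.2  1.4] gap 0.0421 gf 0.0 q [-0.72  0.55  0.05  1.95 -0.05  0.64  0.64]
shift cm [ 0.2  -0.07  0.26]
```

```bash
python3 -m creep '[0.2,0,0.2,0,0,0,0,0,0,0,0,0,0,0,0,0,0,0,0,0,0,0,0,0,0]' 15; python3 -m creep '[0,0,0,0,0,0,0,-0.5,0,0,0,0,-2,0,0,0,0,-3,0,0,0,0,-3,0,0]' 15; python3 -m creep '[0,0,-3,0,0,0,0,-3,0,0,0,0,-2,0,0,0,0,0,0,0]' 15;  python3 -c "
from h import *
to(.4377,.2993,.0815)
f=grab('scene');save(cv2.resize(f['frame'][50:200,270:420],None,fx=3,fy=3,interpolation=cv2.INTER_CUBIC),'lift.png')"
```

```text
time_s: 3.15
ee_pos: [0.4376, 0.3005, 0.0819]
tool_rot: [-0.0, 0.147, 0.989, 0.0]
force: [-1.0, 2.8, 0.6]
finger_gap: 0.0258
gripper_force: 15.0
time_s: 3.65
ee_pos: [0.4374, 0.2985, 0.1674]
tool_rot: [-0.001, 0.147, 0.989, -0.001]
force: [0.1, 0.1, -1.6]
finger_gap: 0.0258
gripper_force: 15.0
time_s: 4.05
ee_pos: [0.4392, 0.3, 0.2494]
tool_rot: [0.002, 0.147, 0.989, 0.001]
force: [0.3, -0.3, -2.8]
finger_gap: 0.026
gripper_force: 15.0
t 4.05 pos [0.4392 0.3    0.2494] yaz 73.05 tilt 0.26 F [ 0.3 -0.3 -2.8] gap 0.026 gf 14.957510418898892 q [-0.75  0.31  0.08  1.84 -0.03  0.99  0.62]
shift cm [ 0.18 -0.17 16.79]
```

View pics/lift.png

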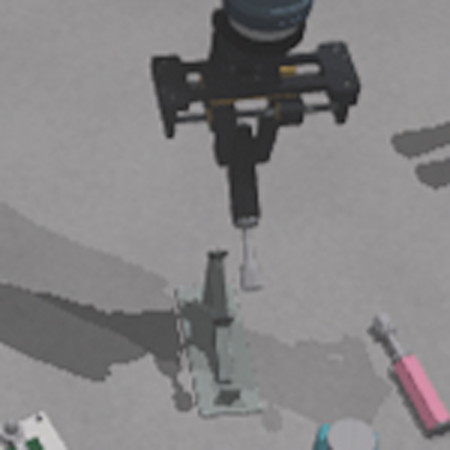

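The driver is held clear of the rest: handle at crop (243,190), socket at (251,275). Next I'll ease the grip so it swings down, and measure its tilt.

```bash
cat >> h.py <<'E'
def tilt(cam='scene'):
    "axis of the held driver from depth points below the fingertips; tilt in the tool xz plane"
    from scipy.spatial.transform import Rotation as R
    s=env.read_state();q=s['tool_rot'];M=R.from_quat([*q[1:],q[0]]).as_matrix()
    f=grab(cam);P=(cloud(f)-s['ee_pos'])@M
    k=(np.abs(P[...,1])<.03)&(P[...,2]>.018)&(P[...,2]<.14)&(np.abs(P[...,0])<.13)&(f['z_map']>0)
    zmax=s['ee_pos'][2]-.05 ; q=P[k]
    q=q[(s['ee_pos'][2]-q[:,2])>.06]
    lo=q[:,2].max()
    px=np.polyfit(q[:,2],q[:,0],1);py=np.polyfit(q[:,2],q[:,1],1)
    e=q[q[:,2]>lo-.012].mean(0)
    print('n',len(q),'lowest tool z',lo.round(4),'low end x,y',e[:2].round(4),'tiltx deg',np.degrees(np.arctan(px[0])).round(1),'tilty',np.degrees(np.arctan(py[0])).round(1))
    return q,M,s
E
python3 -c "
from h import *
tilt()"; python3 -m creep '[0,0,0,0,0,0,0,0,0,0,0,0,0,0,0,0,0,0,0,0,0,0,0,0,0]' 3;python3 -m creep '[0,0,0,0,0,0,0,0,0,0,0,0,0,0,0,0,0,0,0,0,0,0,0,0,0]' 3; python3 -c "
from h import *
tilt()"
```

```text
n 113 lowest tool z 0.0615 low end x,y [-0.1066 -0.0053] tiltx deg -60.4 tilty -2.6
time_s: 4.65
ee_pos: [0.4377, 0.2999, 0.2466]
tool_rot: [-0.0, 0.147, 0.989, -0.0]
force: [0.7, 0.5, -0.7]
finger_gap: 0.0262
gripper_force: 3.0
time_s: 5.15
ee_pos: [0.4378, 0.2999, 0.2469]
tool_rot: [0.0, 0.147, 0.989, 0.0]
force: [-0.3, 0.2, -0.5]
finger_gap: 0.0263
gripper_force: 3.0
n 159 lowest tool z 0.1213 low end x,y [-0.0124 -0.0047] tiltx deg -4.6 tilty 0.7
```

It swung upright: the tilt is only a few degrees and the rim is about 122 mm below the TCP. I'll firm up the grip and refine the clamp's pivot and finger angle from the saved top view.

```bash
python3 - <<'E'
from h import *
f=load('top');P=cloud(f);z=P[...,2];im=f['frame']
C=[]
for a,b in((270,290),(296,314),(318,338)):
    m=np.zeros(z.shape,bool);m[235:258,a:b]=1;q=P[m&(z>.033)&(z<.06)];r=(q[:,:2].max(0)+q[:,:2].min(0))/2
    q=q[np.linalg.norm(q[:,:2]-r,axis=1)<.011];C.append(q[:,:2].mean(0));print(len(q),q[:,:2].mean(0).round(4),r.round(4))
C=np.array(C);d=C[2]-C[0];print('yaw',np.degrees(np.arctan2(d[0],-d[1])),np.linalg.norm(d),'mid err',C[1]-(C[0]+C[2])/2)
for i,c in enumerate(C):
    m=np.zeros(z.shape,bool);m[220:262,262:345]=1;m&=(z>.0245)&(z<.04)
    q=P[m];v=q[:,:2]-c;rr=np.linalg.norm(v,axis=1);a=np.degrees(np.arctan2(v[:,1],v[:,0]));k=(rr>.0165)&(rr<.034)&(np.abs(a-(85 if i==2 else 4))<28)
    print('finger',i,k.sum(),np.median(a[k]).round(1),np.degrees(np.arctan2(v[k,1].mean(),v[k,0].mean())).round(1),q[k,2].mean().round(4))
E
python3 -m creep '[0,0,0,0,0,0,0,0,0,0]' 15;python3 -c "
from h import *
tilt();to(.5132,-.1043,.22)"
```

```text
23 [0.5049 0.0191] [0.5047 0.0212]
21 [ 0.5089 -0.0427] [ 0.5089 -0.0429]
16 [ 0.5146 -0.1006] [ 0.5144 -0.0953]
yaw 4.629817594513193 0.12009499227124615 mid err [-0.00079973 -0.00196212]
finger 0 28 2.6 2.9 0.028
finger 1 23 3.5 1.6 0.0274
finger 2 18 83.0 81.2 0.0283
time_s: 5.4
ee_pos: [0.4378, 0.2999, 0.2468]
tool_rot: [0.0, 0.147, 0.989, 0.0]
force: [-0.1, -0.2, -1.5]
finger_gap: 0.0259
gripper_force: 15.0
n 163 lowest tool z 0.1223 low end x,y [-0.0116 -0.0045] tiltx deg -4.0 tilty 0.8
t 5.45 pos [0.4378 0.2999 0.2468] yaz 73.11 tilt 0.0 F [ 0.9  0.4 -1.2] gap 0.026 gf 14.999994943955244 q [-0.75  0.31  0.08  1.84 -0.03  0.99  0.62]
shift cm [-18.96 -36.49   2.68]
```

```bash
python3 -m creep '[0,0,0,7,0,0,0,0,7,0,0,0,0,7,0,-2.5,-2.2,0,0,0,-2.5,-2.2,0,0,0]';python3 -m creep '[-2.6,-2.3,0,0,0,-2.6,-2.3,0,0,0,-2.6,-2.3,0,0,0,-2.6,-2.3,0,0,0,-2.6,-2.3,0,0,0]'; python3 -m creep '[-2.6,-2.3,0,0,0,-2.6,-2.3,0,0,0,-2.6,-2.3,0,0,0,-2.6,-2.3,0,0,0,0,0,0,0,0]'; python3 -m creep '[0,0,1,0,0,0,0,0,0,0]';python3 -c "
from h import *
tilt();to(.5132,-.1043,.22)"
```

```text
time_s: 5.95
ee_pos: [0.4501, 0.2346, 0.2468]
tool_rot: [0.0, 0.323, 0.946, 0.0]
force: [1.2, -0.4, -1.0]
finger_gap: 0.0259
gripper_force: 15.0
time_s: 6.45
ee_pos: [0.4824, 0.0626, 0.247]
tool_rot: [0.0, 0.325, 0.946, 0.0]
force: [0.3, 0.4, -1.7]
finger_gap: 0.0259
gripper_force: 15.0
time_s: 6.95
ee_pos: [0.508, -0.0781, 0.2472]
tool_rot: [0.001, 0.328, 0.945, -0.001]
force: [-0.3, -1.1, -2.2]
finger_gap: 0.0259
gripper_force: 15.0
time_s: 7.15
ee_pos: [0.5068, -0.071, 0.2353]
tool_rot: [-0.001, 0.324, 0.946, -0.0]
force: [-0.2, 0.4, -1.0]
finger_gap: 0.0255
gripper_force: 15.0
n 165 lowest tool z 0.122 low end x,y [-0.0112 -0.0002] tiltx deg -3.7 tilty -1.3
t 7.2 pos [ 0.507  -0.071   0.2358] yaz 52.24 tilt 0.13 F [ 0.1  0.6 -2.2] gap 0.0257 gf 15.000073563915066 q [-0.23  0.3   0.34  1.91 -0.12  0.96  1.08]
shift cm [-2.54 -2.25  1.58]
```

```bash
python3 - <<'E'
from h import *
f=load('scene');P=cloud(f);z=P[...,2]   # frame with the driver off to the side
m=(z>.036)&(z<.06)&(np.abs(P[...,0]-.51)<.03)&(P[...,1]>-.125)&(P[...,1]<.035)
v,u=np.nonzero(m);q=P[m]
lab=np.argmin(np.abs(q[:,1:2]-np.array([[.0185,-.043,-.104]])),1)
for i in range(3):
    k=lab==i
    if k.sum(): w=q[k];print(i,k.sum(),w.mean(0).round(4),w.min(0).round(4),w.max(0).round(4),u[k].mean(),v[k].mean())
E
python3 -m creep '[-1.3,-1.1,2,0,0,-1.2,-1.1,2,0,0,0,0,0,0,0,0,0,0,0,0]';python3 -c "
from h import *
q,M,s=tilt();to(.5132,-.1043,.18)
f=load('scene');save(cv2.resize(f['frame'][150:250,215:315],None,fx=6,fy=6,interpolation=cv2.INTER_CUBIC),'over.png')"
```

```text
0 15 [0.5041 0.015  0.0423] [0.4969 0.0094 0.0367] [0.5088 0.0215 0.0489] 273.0 190.73333333333332
1 17 [ 0.5086 -0.0467  0.0419] [ 0.5003 -0.0526  0.0366] [ 0.5152 -0.04    0.0468] 255.76470588235293 198.0
2 11 [ 0.5134 -0.1081  0.0433] [ 0.5079 -0.1127  0.0368] [ 0.52  -0.102  0.047] 238.27272727272728 205.1818181818182
time_s: 7.6
ee_pos: [0.5139, -0.1041, 0.1968]
tool_rot: [-0.001, 0.324, 0.946, 0.0]
force: [0.2, 1.0, -0.4]
finger_gap: 0.0258
gripper_force: 15.0
n 158 lowest tool z 0.1214 low end x,y [-0.0111  0.0001] tiltx deg -3.8 tilty -1.3
t 7.65 pos [ 0.5143 -0.1039  0.1973] yaz 52.2 tilt 0.04 F [ 0.7  0.4 -1.6] gap 0.0259 gf 15.00011146239558 q [-0.16  0.37  0.34  1.92 -0.16  0.88  1.18]
shift cm [ 0.06 -0.1   1.73]
```

View pics/over.png

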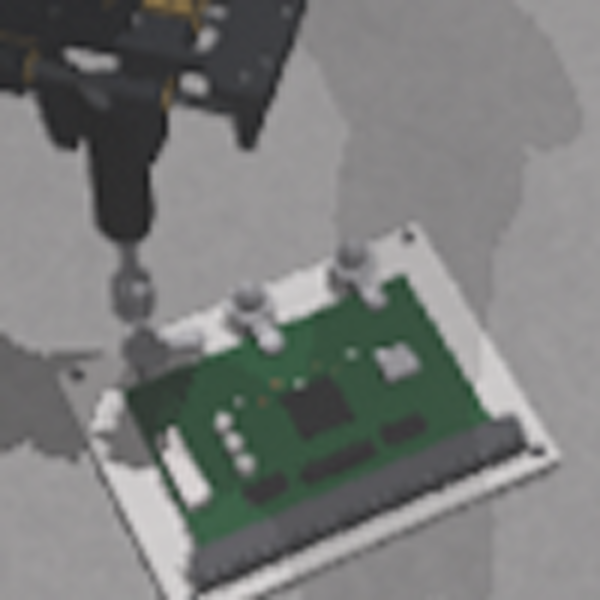

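The socket hangs at crop (132,295), just above the open clamp's head, which is in shadow at about (140,345). I'll compare the socket with the head within this one camera, sideways by pixel columns and lengthways by depth.

Run:
```python
from h import *
f=load('scene');P=cloud(f);z=P[...,2];im=f['frame'];T=f['camera_from_world']
cam=np.linalg.inv(T)[:3,3]
def proj(p):
    c=T@np.r_[p,1];return np.array([f['cx']+f['fx']*c[0]/-c[2],f['cy']-f['fy']*c[1]/-c[2]])
s=env.read_state();t=s['ee_pos']
e1=cam[:2]-t[:2];e1/=np.linalg.norm(e1);e2=np.array([-e1[1],e1[0]])
print('tcp',t,'e1',e1,'e2',e2,'px/m e2',(proj(t+[*(e2*.01),0])-proj(t))/.01)
m=(np.linalg.norm(P[...,:2]-t[:2],axis=-1)<.035)&(z<.19)&(z>.034)
for v in range(175,215):
    u=np.nonzero(m[v])[0]
    if len(u):
        q=P[v,u];a=(q[:,:2]-t[:2])@e1;b=(q[:,:2]-t[:2])@e2
        print(v,u.min(),u.max(),'z %.3f..%.3f'%(q[:,2].min(),q[:,2].max()),'e1max %.1f mean %.1f  e2 mid %.1f mean %.1f'%(a.max()*1e3,a.mean()*1e3,(b.min()+b.max())*500,b.mean()*1e3))
```

```text
tcp [ 0.51432021 -0.10387222  0.19732363] e1 [ 0.98272583 -0.18506742] e2 [0.18506742 0.98272583] px/m e2 [344.73322452 -59.94461072]
177 229 238 z 0.187..0.188 e1max -1.2 mean -3.7  e2 mid -2.7 mean -2.7
178 230 239 z 0.176..0.189 e1max 1.7 mean -1.6  e2 mid -0.3 mean 2.5
179 230 239 z 0.177..0.190 e1max 6.5 mean 1.6  e2 mid -0.9 mean 0.9
180 230 239 z 0.171..0.188 e1max 6.5 mean 3.3  e2 mid -1.4 mean -1.4
181 230 239 z 0.164..0.183 e1max 8.0 mean 3.5  e2 mid -1.9 mean -2.0
182 230 239 z 0.163..0.178 e1max 7.7 mean 3.4  e2 mid -2.5 mean -2.5
183 230 239 z 0.157..0.175 e1max 7.7 mean 4.0  e2 mid -3.0 mean -3.0
184 230 239 z 0.159..0.170 e1max 8.5 mean 4.6  e2 mid -3.6 mean -3.6
185 230 240 z 0.143..0.166 e1max 9.9 mean 3.9  e2 mid -2.6 mean -2.7
186 231 239 z 0.148..0.161 e1max 9.5 mean 5.4  e2 mid -3.2 mean -3.2
187 231 239 z 0.146..0.157 e1max 9.5 mean 6.4  e2 mid -3.8 mean -3.8
188 232 239 z 0.141..0.155 e1max 12.0 mean 8.4  e2 mid -2.9 mean -2.8
189 232 238 z 0.142..0.148 e1max 9.0 mean 7.8  e2 mid -4.9 mean -4.8
190 234 237 z 0.131..0.143 e1max 10.7 mean 8.0  e2 mid -3.9 mean -3
[... 558 characters left out ...]
9 233 240 z 0.078..0.098 e1max 13.1 mean 8.2  e2 mid -6.1 mean -6.0
200 234 240 z 0.076..0.095 e1max 14.7 mean 10.7  e2 mid -5.1 mean -5.1
201 234 239 z 0.081..0.089 e1max 13.4 mean 11.3  e2 mid -7.2 mean -7.2
202 234 239 z 0.075..0.083 e1max 13.9 mean 10.8  e2 mid -7.8 mean -7.8
203 236 237 z 0.077..0.078 e1max 13.7 mean 13.6  e2 mid -8.3 mean -8.3
204 237 239 z 0.041..0.049 e1max -0.1 mean -3.6  e2 mid -4.5 mean -4.5
205 237 240 z 0.041..0.042 e1max -1.4 mean -1.7  e2 mid -3.5 mean -3.5
206 236 240 z 0.037..0.043 e1max 3.6 mean 0.8  e2 mid -5.7 mean -5.6
207 237 240 z 0.037..0.038 e1max 4.7 mean 3.2  e2 mid -4.7 mean -5.2
208 238 239 z 0.034..0.037 e1max 6.5 mean 5.9  e2 mid -5.2 mean -5.2
```

Within this camera the driver leans about 6° in the tool's xz plane, rim toward tool -x. The rim sits about 5.5 mm toward tool -x from the head axis. I'll shift tool x by +0.55 cm, ease the grip and lower.

```bash
python3 -m creep '[0.5,0,0,0,0,0,0,1.5,0,0,0,0,1,0,0,0,0,0,0,0]' 6; python3 -c "
from h import *
tilt();to(.5097,-.1007,.18)"; python3 -m creep '[0,0,0.5,0,0,0,0,0,0,0]' 5;python3 -m creep '[0,0,0.4,0,0,0,0,0,0,0]' 5;python3 -m creep '[0,0,0.4,0,0,0,0,0,0,0]' 5; python3 -c "
from h import *
tilt();to(.5097,-.1007,.18)"
```

```text
time_s: 8.05
ee_pos: [0.5091, -0.1013, 0.171]
tool_rot: [-0.001, 0.324, 0.946, -0.0]
force: [-0.8, -0.2, -0.6]
finger_gap: 0.026
gripper_force: 6.0
n 135 lowest tool z 0.1096 low end x,y [-0.0122 -0.0002] tiltx deg -3.9 tilty -0.3
t 8.1 pos [ 0.5096 -0.1017  0.1716] yaz 52.15 tilt 0.06 F [-0.1 -0.  -1.1] gap 0.0258 gf 5.999952179526531 q [-0.15  0.4   0.33  1.95 -0.18  0.82  1.18]
shift cm [ 0.05  0.08 -0.84]
time_s: 8.3
ee_pos: [0.51, -0.1021, 0.1667]
tool_rot: [-0.0, 0.325, 0.946, -0.0]
force: [0.6, 0.0, -1.6]
finger_gap: 0.0258
gripper_force: 5.0
time_s: 8.5
ee_pos: [0.5099, -0.1021, 0.1626]
tool_rot: [-0.0, 0.325, 0.946, -0.0]
force: [-0.5, 0.6, -1.0]
finger_gap: 0.0263
gripper_force: 5.0
time_s: 8.7
ee_pos: [0.5097, -0.1022, 0.1583]
tool_rot: [-0.0, 0.325, 0.946, -0.0]
force: [-0.9, -0.4, -1.3]
finger_gap: 0.0259
gripper_force: 5.0
n 112 lowest tool z 0.0981 low end x,y [-0.0046 -0.0022] tiltx deg -0.5 tilty -2.6
t 8.75 pos [ 0.5099 -0.1022  0.1586] yaz 52.12 tilt 0.02 F [-0.3 -0.6 -1.4] gap 0.0261 gf 4.999407522165029 q [-0.15  0.42  0.33  1.96 -0.19  0.79  1.19]
shift cm [ 0.1   0.1  -2.14]
```

```bash
python3 -m creep '[0,0,0.4,0,0,0,0,0,0,0]' 5;python3 -m creep '[0,0,0.4,0,0,0,0,0,0,0]' 5; python3 -c "
from h import *
tilt();to(.5097,-.1007,.18)
f=load('scene');P=cloud(f);t=env.read_state()['ee_pos'];e1=np.array([.983,-.185]);e2=np.array([.185,.983])
m=(np.linalg.norm(P[...,:2]-t[:2],axis=-1)<.03)&(P[...,2]<.145)&(P[...,2]>.02)
for v in range(190,216,2):
    u=np.nonzero(m[v])[0]
    if len(u): q=P[v,u];a=(q[:,:2]-t[:2])@e1;b=(q[:,:2]-t[:2])@e2;print(v,u.min(),u.max(),q[:,2].mean().round(3),(a.max()*1e3).round(1),(b.mean()*1e3).round(1),f['frame'][v,(u.min()+u.max())//2])
save(cv2.resize(f['frame'][165:235,205:275],None,fx=8,fy=8,interpolation=cv2.INTER_CUBIC),'seat.png')"
```

```text
time_s: 8.95
ee_pos: [0.5098, -0.1021, 0.1544]
tool_rot: [-0.0, 0.325, 0.946, -0.0]
force: [0.1, -0.4, -0.6]
finger_gap: 0.0259
gripper_force: 5.0
time_s: 9.15
ee_pos: [0.5108, -0.1024, 0.1511]
tool_rot: [0.001, 0.325, 0.946, 0.0]
force: [0.1, 0.3, 2.4]
finger_gap: 0.0261
gripper_force: 5.0
n 89 lowest tool z 0.0911 low end x,y [-0.0023 -0.0018] tiltx deg 0.7 tilty -1.8
t 9.2 pos [ 0.5107 -0.1024  0.1511] yaz 52.11 tilt 0.08 F [ 0.  -0.1  2.8] gap 0.0257 gf 4.996211955121197 q [-0.14  0.44  0.32  1.96 -0.19  0.77  1.2 ]
shift cm [ 0.18  0.07 -2.89]
190 232 241 0.127 8.2 -1.8 [46 45 46]
192 232 241 0.117 9.3 -2.9 [47 46 47]
194 233 241 0.109 10.3 -2.5 [47 47 47]
196 234 240 0.1 10.0 -3.7 [45 45 45]
198 237 238 0.082 2.9 -3.3 [90 89 91]
200 237 239 0.068 0.8 -2.9 [81 81 83]
202 235 241 0.059 4.6 -4.1 [85 84 86]
204 235 247 0.049 9.0 0.7 [84 83 85]
206 235 248 0.038 11.3 4.6 [76 76 78]
208 235 243 0.034 11.7 -4.4 [89 88 90]
210 236 248 0.027 14.5 2.9 [91 90 91]
212 238 247 0.025 21.9 5.5 [65 72 67]
214 236 243 0.024 28.8 -6.4 [53 76 61]
```

View pics/seat.png

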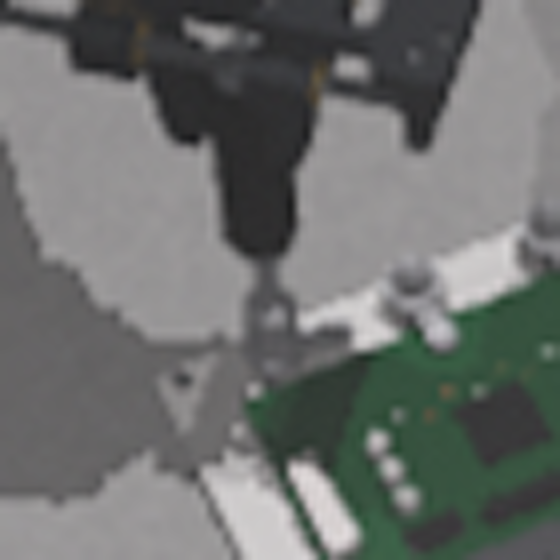

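The socket is down over the head at crop (268,330), with the open finger at (330,340) beside it. The contact force came at the seating height and the driver is upright. Letting go.

```bash
python3 -m creep '[0,0,0,0,0.5,0,0,0,0,0.5,0,0,0,0,0.5,0,0,0,0,0.5,0,0,0,0,0.5]' 5; python3 -m creep '[0,0,-1,0,0.5,0,0,-0.5,0,0.5,0,0,0,0,0.5]'; python3 -c "
from h import *
tilt();to(.5108,-.1024,.151)
f=load('scene');P=cloud(f);t=env.read_state()['ee_pos'];e1=np.array([.983,-.185]);e2=np.array([.185,.983])
m=(np.linalg.norm(P[...,:2]-t[:2],axis=-1)<.03)&(P[...,2]<.145)&(P[...,2]>.02)
for v in range(186,212,2):
    u=np.nonzero(m[v])[0]
    if len(u): q=P[v,u];a=(q[:,:2]-t[:2])@e1;b=(q[:,:2]-t[:2])@e2;print(v,u.min(),u.max(),q[:,2].mean().round(3),(a.max()*1e3).round(1),(b.mean()*1e3).round(1))
"
```

```text
time_s: 9.7
ee_pos: [0.51, -0.1022, 0.1508]
tool_rot: [-0.0, 0.325, 0.946, -0.0]
force: [-0.3, -1.0, 0.8]
finger_gap: 0.0439
gripper_force: 0.0
time_s: 10.0
ee_pos: [0.5109, -0.1023, 0.167]
tool_rot: [0.001, 0.325, 0.946, 0.0]
force: [0.5, -1.2, 0.1]
finger_gap: 0.044
gripper_force: 0.0
n 138 lowest tool z 0.1069 low end x,y [-0.0023 -0.0027] tiltx deg -5.3 tilty -1.5
t 10.05 pos [ 0.5105 -0.1022  0.1665] yaz 52.12 tilt 0.08 F [-0.6 -0.2 -0.3] gap 0.044 gf 0.0 q [-0.15  0.41  0.33  1.95 -0.18  0.81  1.19]
shift cm [-0.03  0.    1.55]
186 233 242 0.133 -0.5 3.2
188 233 242 0.126 1.6 2.1
190 233 242 0.117 1.5 1.1
192 233 241 0.111 5.5 -1.6
194 234 241 0.103 5.0 -1.2
196 237 239 0.084 -0.4 -0.8
198 237 239 0.076 -0.6 -1.9
200 236 240 0.062 1.5 -3.1
202 235 241 0.059 4.0 -4.2
204 235 247 0.049 8.7 0.6
206 235 248 0.035 8.3 4.5
208 235 243 0.032 10.3 -4.6
210 236 248 0.026 17.2 2.8
```

The depth rows suggest the free driver leans several degrees toward tool +x. I'll measure the lean properly from the handle and shaft points.

```bash
cat >> h.py <<'E'
def lean(piv=(.5115,-.1045),zlo=.045,zhi=.185):
    "fit the visible driver surface: least-squares axis with known radii by height above the rim; e1 to camera"
    from scipy.optimize import least_squares
    from scipy.spatial.transform import Rotation as R
    f=grab('scene');P=cloud(f);s=env.read_state();q=s['tool_rot'];M=R.from_quat([*q[1:],q[0]]).as_matrix()
    im=f['frame'].max(-1)
    D=P[...,:2]-np.array(piv)
    k=(np.abs(D@M[:2,1])<.0165)&(np.abs(D@M[:2,0])<.035)&(P[...,2]>zlo)&(P[...,2]<zhi)&(f['z_map']>0)
    k&=(P[...,2]<.098)|(im<75)
    k=cv2.erode(k.astype(np.uint8),np.ones((1,1)))>0
    p=P[k]
    def res(a):
        d=np.array([a[2],a[3],1.]);d/=np.linalg.norm(d);o=np.array([piv[0]+a[0],piv[1]+a[1],.0285])
        w=p-o;h=w@d;r=np.linalg.norm(w-h[:,None]*d,axis=1)
        rad=np.where(h>.073,.0138,np.where(h>.031,.0045,.0102))
        e=r-rad; e[(np.abs(h-.073)<.006)|((h>.022)&(h<.04))]=0
        return e
    b=least_squares(res,[0,0,0,0],loss='soft_l1',f_scale=.002)
    a=b.x;print('n',len(p),'foot',(np.array(piv)+a[:2]).round(4),'lean tool x %.3f y %.3f rad'%(a[2:]@M[:2,0],a[2:]@M[:2,1]),'rms',np.sqrt(np.mean(res(a)**2)).round(4))
    top=p[(p[:,2]>.1)];print('handle low z',np.percentile(top[:,2],1).round(4))
    return p
E
python3 -c "
from h import *
lean();lean();to(.51,-.1,.15)"
```

```text
n 218 foot [ 0.5143 -0.1077] lean tool x 0.003 y 0.042 rad rms 0.0042
handle low z 0.1008
n 220 foot [ 0.5172 -0.1037] lean tool x 0.007 y 0.015 rad rms 0.0041
handle low z 0.101
t 10.15 pos [ 0.51   -0.1021  0.1659] yaz 52.12 tilt 0.01 F [-0.4  0.  -0.1] gap 0.0437 gf 0.0 q [-0.15  0.41  0.33  1.95 -0.18  0.8   1.19]
shift cm [0.13 0.16 1.59]
```

```bash
python3 -m creep '[0,0,-3,0,0.5,0,0,-3,0,0.5,0,0,-1,0,0.5,2.5,3.2,0,0,0.5,2.5,3.2,0,0,0.5]'; python3 -m creep '[2.5,3.2,0,0,0.5,2.5,3.2,0,0,0.5,2.5,3.2,0,0,0.5,0,0,0,0,0.5,0,0,0,0,0.5]'; python3 -c "
from h import *
f=grab('top');g=grab('scene')
P=cloud(f);z=P[...,2];m=(z>.15)&(z<.21)&(np.hypot(P[...,0]-.512,P[...,1]+.104)<.04)
q=P[m];print('end',len(q),q.mean(0).round(4),q.min(0).round(4),q.max(0).round(4),'top z med',np.median(q[:,2]))
m=(z>.02)&(z<.04)&(np.hypot(P[...,0]-.512,P[...,1]+.08)<.03)
a=cv2.resize(f['frame'][205:265,290:350],None,fx=6,fy=6,interpolation=cv2.INTER_CUBIC);b=cv2.resize(g['frame'][160:220,210:270],None,fx=6,fy=6,interpolation=cv2.INTER_CUBIC)
save(np.hstack([a,b]),'stand.png')
G=cloud(g);zz=G[...,2];m=(zz>.04)&(zz<.21)&(np.hypot(G[...,0]-.512,G[...,1]+.104)<.035)
for v in range(165,207,2):
    u=np.nonzero(m[v])[0]
    if len(u):w=G[v,u];print(v,u.min(),u.max(),w.mean(0).round(4))
to(.511,-.102,.2)
"
```

```text
time_s: 10.65
ee_pos: [0.5098, -0.021, 0.2357]
tool_rot: [0.0, 0.326, 0.945, 0.0]
force: [0.1, 0.9, 0.9]
finger_gap: 0.0444
gripper_force: 0.0
time_s: 11.15
ee_pos: [0.5091, 0.1015, 0.235]
tool_rot: [-0.0, 0.324, 0.946, -0.0]
force: [0.8, -0.2, 0.1]
finger_gap: 0.0445
gripper_force: 0.0
end 137 [ 0.4952 -0.088   0.1867] [ 0.4803 -0.1039  0.1507] [ 0.5102 -0.0748  0.1979] top z med 0.1908337929786761
167 233 239 [ 0.4824 -0.088   0.193 ]
169 232 241 [ 0.4904 -0.0892  0.1936]
171 232 241 [ 0.4964 -0.0914  0.1924]
173 232 241 [ 0.4998 -0.0931  0.1878]
175 232 241 [ 0.5005 -0.0942  0.1796]
177 232 241 [ 0.5018 -0.0955  0.1721]
179 232 241 [ 0.5023 -0.0962  0.1633]
181 232 241 [ 0.5045 -0.0982  0.1571]
183 233 241 [ 0.5065 -0.0981  0.1495]
185 233 242 [ 0.5061 -0.0976  0.1384]
187 233 242 [ 0.5066 -0.0988  0.1294]
189 233 242 [ 0.5088 -0.1003  0.1226]
191 233 242 [ 0.5096 -0.1016  0.1137]
193 234 241 [ 0.5121 -0.1032  0.1072]
195 235 240 [ 0.5129 -0.1044  0.0981]
197 237 239 [ 0.5074 -0.103   0.0787]
199 237 239 [ 0.51   -0.1047  0.0721]
201 235 241 [ 0.5094 -0.1057  0.0605]
203 235 241 [ 0.514  -0.1077  0.0566]
205 235 241 [ 0.5161 -0.1093  0.0489]
t 11.25 pos [0.5095 0.0994 0.2354] yaz 52.02 tilt 0.07 F [ 0.4 -0.5  0.3] gap 0.0441 gf 0.0 q [-0.5   0.31  0.27  1.89 -0.1   0.96  0.72]
shift cm [-12.51 -15.77   3.56]
```

View pics/stand.png

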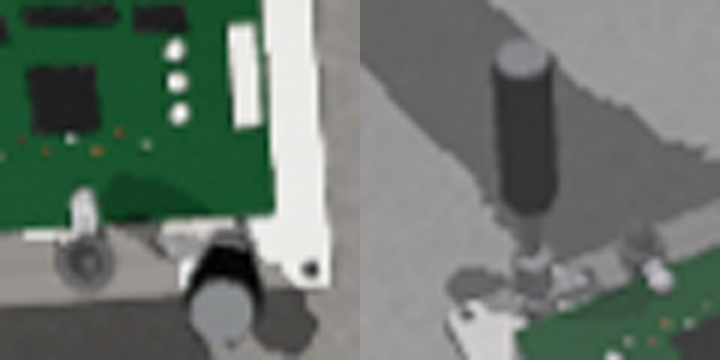

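The top view (left half) shows the handle end at crop (222,310), clearly off the pivot: about 24 mm over 165 mm, so it leans about 0.15 rad toward tool +x. The scene view (right half) shows the socket on the head. That is too much lean for step 1, so I'll grip lightly, draw the handle back over the pivot and let go again.

Run:
```python
from h import *
f=load('top');P=cloud(f);z=P[...,2]
m=(z>.180)&(z<.2)&(np.hypot(P[...,0]-.495,P[...,1]+.089)<.03)&(f['frame'].min(-1)>80)
q=P[m];c,(w,h),a=cv2.minAreaRect(q[:,:2].astype(np.float32));print(len(q),q.mean(0).round(4),c,w,h)
e=np.array(q.mean(0)[:2]);p=np.array([.5132,-.1043]);d=e-p;print('d',d,np.linalg.norm(d)/.163)
g=p+d*.132/.163;print('grip',g);to(g[0],g[1],.151)
```

```text
97 [ 0.492  -0.0873  0.1918] (0.4918973743915558, -0.08657045662403107) 0.023356810212135315 0.02320210263133049
d [-0.0211871   0.01703431] 0.1667833015129675
grip [ 0.49604235 -0.09050534]
t 11.25 pos [0.5095 0.0994 0.2354] yaz 52.02 tilt 0.07 F [ 0.4 -0.5  0.3] gap 0.0441 gf 0.0 q [-0.5   0.31  0.27  1.89 -0.1   0.96  0.72]
shift cm [-10.63 -15.78   8.46]
```

```bash
python3 -m creep '[-2.6,-3.9,0,0,0.7,-2.7,-4,0,0,0.7,-2.7,-4,0,0,0.7,-2.6,-3.9,0,0,0.7,0,0,0,0,0.7]'; python3 -m creep '[0,0,0,0,0.7,0,0,0,0,0.7]'; python3 -c "
from h import *
to(.496,-.0905,.151)"
```

```text
time_s: 11.75
ee_pos: [0.4945, -0.098, 0.2362]
tool_rot: [0.001, 0.331, 0.944, -0.002]
force: [0.3, -1.0, -0.0]
finger_gap: 0.062
gripper_force: 0.0
time_s: 11.95
ee_pos: [0.4962, -0.0883, 0.2357]
tool_rot: [-0.0, 0.325, 0.946, 0.0]
force: [0.2, 0.4, 0.1]
finger_gap: 0.0613
gripper_force: 0.0
t 11.95 pos [ 0.4962 -0.0883  0.2357] yaz 52.13 tilt 0.04 F [0.2 0.4 0.1] gap 0.0613 gf 0.0 q [-0.21  0.29  0.36  1.93 -0.12  0.95  1.12]
shift cm [-0.13 -0.18  8.47]
```

Down, light grip, then draw tool -x by about 2.15 cm to bring the handle over the pivot.

```bash
python3 -m creep '[-0.1,-0.2,3,0,0.7,0,0,3,0,0.7,0,0,2.4,0,0.7,0,0,0,0,0.2,0,0,0,0,0.2]' 3; python3 -m creep '[0,0,0,0,0,0,0,0,0,0,0,0,0,0,0,0,0,0,0,0,0,0,0,0,0]' 3; python3 -c "
from h import *
to(.496,-.0905,.151)"
```

```text
time_s: 12.45
ee_pos: [0.496, -0.0902, 0.1521]
tool_rot: [-0.0, 0.324, 0.946, 0.0]
force: [-0.1, -0.5, 1.1]
finger_gap: 0.0477
gripper_force: 0.0
time_s: 12.95
ee_pos: [0.4964, -0.0912, 0.1525]
tool_rot: [0.001, 0.325, 0.946, 0.0]
force: [-1.7, 0.3, 5.8]
finger_gap: 0.026
gripper_force: 3.0
t 12.95 pos [ 0.4964 -0.0912  0.1525] yaz 52.11 tilt 0.08 F [-1.7  0.3  5.8] gap 0.026 gf 2.9990883003900732 q [-0.17  0.41  0.33  2.   -0.19  0.76  1.18]
shift cm [0.07 0.03 0.15]
```

```bash
python3 -m creep '[-0.7,0,-0.2,0,0,-0.7,0,0,0,0,-0.5,0,0,0,0,-0.2,0,0,0,0,0,0,0,0,0]' 3; python3 -c "
from h import *
to(.5132,-.1043,.151)"
```

```text
time_s: 13.45
ee_pos: [0.5127, -0.1044, 0.1537]
tool_rot: [0.0, 0.325, 0.946, -0.0]
force: [-0.4, 0.3, 0.7]
finger_gap: 0.0259
gripper_force: 3.0
t 13.45 pos [ 0.5127 -0.1044  0.1537] yaz 52.09 tilt 0.01 F [-0.4  0.3  0.7] gap 0.0259 gf 2.999936101041225 q [-0.14  0.44  0.33  1.95 -0.19  0.78  1.2 ]
shift cm [-0.03  0.04  0.27]
```

```bash
python3 -m creep '[0,0,0.3,0,0,0,0,0,0,0,0,0,0,0,0.5,0,0,0,0,0.5,0,0,0,0,0.5]' 3; python3 -m creep '[0,0,0,0,0.6,0,0,0,0,0.6,0,0,-3,0,0.6,0,0,-3,0,0.6,0,0,-2,0,0.6]';python3 -m creep '[2.5,3.2,0,0,0.6,2.5,3.2,0,0,0.6,2.5,3.2,0,0,0.6,2.5,3.2,0,0,0.6,0,0,0,0,0.6]'
cat >> h.py <<'E'
def end():
    f=grab('top');P=cloud(f);z=P[...,2]
    m=(z>.180)&(z<.205)&(np.hypot(P[...,0]-.505,P[...,1]+.096)<.035)&(f['frame'].min(-1)>80)
    q=P[m];print('end',len(q),q.mean(0).round(4));d=q.mean(0)[:2]-[.5132,-.1043];print('lean',(d/.163).round(3),np.linalg.norm(d)/.163)
    return f
E
python3 -c "
from h import *
f=end();to(.5132,-.1043,.2)
save(cv2.resize(f['frame'][205:265,290:350],None,fx=6,fy=6,interpolation=cv2.INTER_CUBIC),'stand2.png')"
```

```text
time_s: 13.95
ee_pos: [0.5121, -0.1039, 0.1506]
tool_rot: [-0.0, 0.325, 0.946, -0.0]
force: [0.3, -0.9, -0.7]
finger_gap: 0.0437
gripper_force: 0.0
time_s: 14.45
ee_pos: [0.5129, -0.1042, 0.2326]
tool_rot: [0.001, 0.325, 0.946, 0.0]
force: [1.0, 0.5, -0.5]
finger_gap: 0.0528
gripper_force: 0.0
time_s: 14.95
ee_pos: [0.5117, 0.065, 0.2307]
tool_rot: [-0.001, 0.32, 0.947, 0.001]
force: [0.4, -0.6, -0.3]
finger_gap: 0.0533
gripper_force: 0.0
end 99 [ 0.5147 -0.1056  0.1925]
lean [ 0.009 -0.008] 0.012149610358009369
t 15.0 pos [0.5118 0.0615 0.2307] yaz 52.44 tilt 0.05 F [-0.  -1.3 -0.1] gap 0.0526 gf 0.0 q [-0.44  0.31  0.29  1.9  -0.11  0.94  0.81]
shift cm [-10.22 -13.06   3.06]
```

View pics/stand2.png

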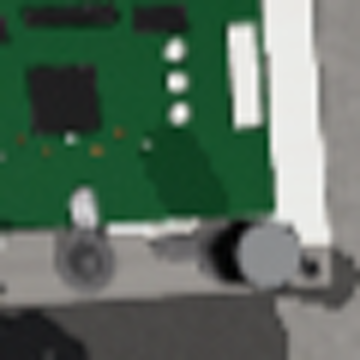

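The top view shows the end at crop (268,255). Allowing for perspective it is upright: lean 0.012 rad, end height 0.1925 m, which matches full seating. Back over it to take it by the end of the handle.

```bash
python3 -m creep '[-2.5,-3.3,0,0,0.6,-2.5,-3.3,0,0,0.6,-2.6,-3.3,0,0,0.6,-2.6,-3.2,0,0,0.6,0,0,0,0,0.6]'; python3 -m creep '[0,0,0,0,0.6]'; python3 -c "
from h import *
to(.5138,-.105,.154)"
```

```text
time_s: 15.5
ee_pos: [0.5109, -0.116, 0.2313]
tool_rot: [0.001, 0.33, 0.944, -0.002]
force: [0.5, 0.0, -0.1]
finger_gap: 0.0531
gripper_force: 0.0
time_s: 15.6
ee_pos: [0.5116, -0.1097, 0.2308]
tool_rot: [-0.0, 0.327, 0.945, -0.0]
force: [-0.4, 0.5, 0.4]
finger_gap: 0.0528
gripper_force: 0.0
t 15.6 pos [ 0.5116 -0.1097  0.2308] yaz 51.87 tilt 0.03 F [-0.4  0.5  0.4] gap 0.0528 gf 0.0 q [-0.17  0.33  0.37  1.89 -0.14  0.95  1.17]
shift cm [0.12 0.51 7.68]
```

```bash
python3 -m creep '[0,0,0,0,0.6,0,0,0,0,0.6]'; python3 -c "
from h import *
to(.5138,-.105,.154)"
```

```text
time_s: 15.8
ee_pos: [0.5121, -0.1065, 0.2307]
tool_rot: [-0.0, 0.324, 0.946, 0.0]
force: [-1.0, 0.9, -0.2]
finger_gap: 0.0532
gripper_force: 0.0
t 15.8 pos [ 0.5121 -0.1065  0.2307] yaz 52.22 tilt 0.03 F [-1.   0.9 -0.2] gap 0.0532 gf 0.0 q [-0.18  0.33  0.36  1.89 -0.14  0.95  1.17]
shift cm [-0.04  0.22  7.67]
```

```bash
python3 -m creep '[0,0.2,3,0,0.6,0,0,3,0,0.6,0,0,1.6,0,0.6,0,0,0,0,0.3,0,0,0,0,0]' 20; python3 -m creep '[0,0,0,0,0,0,0,0,0,0,0,0,0,0,0,0,0,0,0,0]' 20; python3 -c "
from h import *
to(.5138,-.105,.154);print(env.read_state()['ft_torque'])"
```

```text
time_s: 16.3
ee_pos: [0.5136, -0.1055, 0.1552]
tool_rot: [-0.0, 0.324, 0.946, 0.0]
force: [0.8, 0.1, -0.7]
finger_gap: 0.0391
gripper_force: 0.0
time_s: 16.7
ee_pos: [0.5144, -0.1061, 0.1559]
tool_rot: [0.001, 0.325, 0.946, 0.0]
force: [-0.8, -0.2, 6.7]
finger_gap: 0.0256
gripper_force: 20.0
t 16.7 pos [ 0.5144 -0.1061  0.1559] yaz 52.12 tilt 0.14 F [-0.8 -0.2  6.7] gap 0.0256 gf 19.992267680626128 q [-0.15  0.44  0.33  1.95 -0.2   0.79  1.21]
shift cm [0.12 0.05 0.19]
[0.10112537 0.05937765 0.02633565]
```

```bash
python3 -m creep '[0,0,0,6,0,0,0,0,8,0,0,0,0,8,0,0,0,0,8,0,0,0,0,8,0]' 20; python3 -m creep '[0,0,0,8,0,0,0,0,8,0,0,0,0,8,0,0,0,0,0,0]' 20; python3 -c "
from h import *
to(.5138,-.105,.154);print(env.read_state()['ft_torque'])"
```

```text
time_s: 17.2
ee_pos: [0.5143, -0.106, 0.1559]
tool_rot: [0.001, 0.617, 0.787, 0.001]
force: [-0.8, 0.1, 6.0]
finger_gap: 0.026
gripper_force: 20.0
time_s: 17.6
ee_pos: [0.5144, -0.1059, 0.1559]
tool_rot: [0.001, 0.767, 0.642, 0.001]
force: [-0.6, 0.3, 8.1]
finger_gap: 0.0259
gripper_force: 20.0
t 17.6 pos [ 0.5144 -0.1059  0.1559] yaz -10.09 tilt 0.11 F [-0.6  0.3  8.1] gap 0.0259 gf 20.000782341010677 q [-0.35  0.48  0.61  1.96 -0.37  0.81  0.29]
shift cm [ 0.08 -0.07  0.19]
[0.2151902  0.30349053 0.00229074]
```

```bash
python3 -m creep '[0,0,0,8,0,0,0,0,8,0,0,0,0,8,0,0,0,0,0,0]' 20; python3 -c "
from h import *
to(.5138,-.105,.154);print(env.read_state()['ft_torque'])"; python3 -m creep '[0,0,0,6,0,0,0,0,6,0,0,0,0,0,0]' 20; python3 -c "
from h import *
to(.5138,-.105,.154);print(env.read_state()['ft_torque'])
f=grab('top');g=grab('scene')
a=cv2.resize(f['frame'][205:265,260:350],None,fx=5,fy=5,interpolation=cv2.INTER_CUBIC);b=cv2.resize(g['frame'][170:230,215:285],None,fx=5,fy=5,interpolation=cv2.INTER_CUBIC)
save(np.hstack([a,b]),'turn.png')"
```

```text
time_s: 18.0
ee_pos: [0.5145, -0.1059, 0.1559]
tool_rot: [0.0, 0.883, 0.469, 0.001]
force: [-0.3, 0.5, 7.9]
finger_gap: 0.0257
gripper_force: 20.0
t 18.0 pos [ 0.5145 -0.1059  0.1559] yaz -34.09 tilt 0.12 F [-0.3  0.5  7.9] gap 0.0257 gf 20.00533148138814 q [-0.43  0.51  0.72  1.96 -0.45  0.83 -0.06]
shift cm [ 0.04 -0.11  0.19]
[ 0.28330479  0.27247505 -0.03106376]
time_s: 18.3
ee_pos: [0.5145, -0.1059, 0.1559]
tool_rot: [0.0, 0.927, 0.374, 0.001]
force: [-0.9, 1.5, 8.4]
finger_gap: 0.0256
gripper_force: 20.0
t 18.3 pos [ 0.5145 -0.1059  0.1559] yaz -46.02 tilt 0.12 F [-0.9  1.5  8.4] gap 0.0256 gf 19.999232381544516 q [-0.47  0.53  0.77  1.96 -0.49  0.84 -0.23]
shift cm [ 0.01 -0.11  0.19]
[0.3167908  0.29882683 0.03320927]
```

View pics/turn.png

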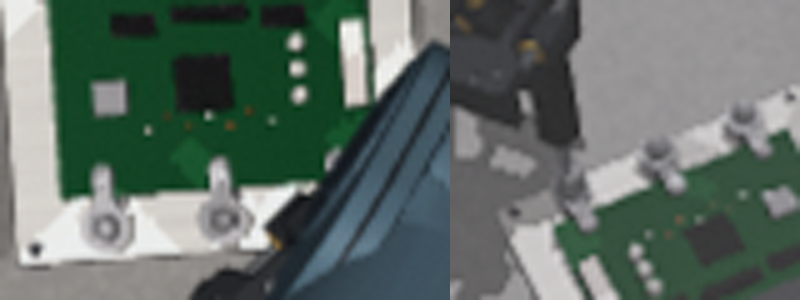

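The scene half (right) shows the clamp's finger at (583,212) almost parallel to the other two. I'll turn a little further to press it on its stop.

```bash
T='from h import *
to(.5138,-.105,.154);print(env.read_state()["ft_torque"])
G=cloud(grab("scene"));z=G[...,2]
for c in((.5041,.015),(.5086,-.0467),(.5134,-.1081)):
    v=G[...,:2]-c;r=np.hypot(v[...,0],v[...,1]);m=(r>.018)&(r<.036)&(z>.024)&(z<.036)&(np.abs(v[...,1])<.014)&(v[...,0]>0);q=v[m].mean(0);print(m.sum(),q.round(4),np.degrees(np.arctan2(q[1],q[0])).round(1))'
python3 -c "$T"; python3 -m creep '[0,0,0,5,0,0,0,0,0,0]' 20; python3 -c "$T";python3 -m creep '[0,0,0,5,0,0,0,0,0,0]' 20; python3 -c "$T"
```

```text
t 18.4 pos [ 0.5145 -0.1059  0.1559] yaz -45.87 tilt 0.13 F [-0.2  0.6  8.9] gap 0.0258 gf 19.99771659532456 q [-0.47  0.53  0.77  1.96 -0.49  0.84 -0.23]
shift cm [ 0.01 -0.11  0.19]
[0.20546733 0.27695789 0.01491974]
27 [ 0.026  -0.0002] -0.5
22 [0.0246 0.0026] 5.9
21 [0.0267 0.002 ] 4.3
time_s: 18.65
ee_pos: [0.5145, -0.1059, 0.1559]
tool_rot: [0.0, 0.943, 0.334, 0.001]
force: [1.0, 0.6, 8.4]
finger_gap: 0.026
gripper_force: 20.0
t 18.65 pos [ 0.5145 -0.1059  0.1559] yaz -50.98 tilt 0.13 F [1.  0.6 8.4] gap 0.026 gf 19.997991896503322 q [-0.48  0.54  0.79  1.97 -0.51  0.85 -0.3 ]
shift cm [ 0.   -0.12  0.19]
[0.28752034 0.26659669 0.11427293]
21 [0.0259 0.0001] 0.1
26 [0.0252 0.0003] 0.8
20 [0.025  0.0009] 2.0
time_s: 18.9
ee_pos: [0.5146, -0.1059, 0.1559]
tool_rot: [0.0, 0.956, 0.292, 0.001]
force: [-0.1, 0.0, 8.8]
finger_gap: 0.0256
gripper_force: 20.0
t 18.9 pos [ 0.5146 -0.1059  0.1559] yaz -55.99 tilt 0.13 F [-0.1  0.   8.8] gap 0.0256 gf 19.99967975291497 q [-0.5   0.55  0.81  1.97 -0.53  0.85 -0.37]
shift cm [-0.01 -0.12  0.19]
[0.29699125 0.28368746 0.05563525]
20 [0.0236 0.0015] 3.6
22 [0.0241 0.0007] 1.7
23 [0.0252 0.0002] 0.4
```

```bash
python3 -m creep '[0,0,0,4,0,0,0,0,4,0,0,0,0,0,0,0,0,0,0,0]' 30; python3 -c "
from h import *
to(.5138,-.105,.154);print(env.read_state()['ft_torque'])
Q=[]
for i in range(4):
    G=cloud(grab('scene'));z=G[...,2];o=[]
    for c in((.5041,.015),(.5086,-.0467),(.5134,-.1081)):
        v=G[...,:2]-c;r=np.hypot(v[...,0],v[...,1]);m=(r>.018)&(r<.036)&(z>.024)&(z<.036)&(np.abs(v[...,1])<.014)&(v[...,0]>0);q=v[m].mean(0);o.append(np.degrees(np.arctan2(q[1],q[0])))
    Q.append(o)
print(np.mean(Q,0),np.std(Q,0),env.read_state()['ft_torque'])"
```

```text
time_s: 19.35
ee_pos: [0.5146, -0.1059, 0.1559]
tool_rot: [0.0, 0.974, 0.226, 0.001]
force: [0.3, -0.0, 7.6]
finger_gap: 0.0258
gripper_force: 30.0
t 19.35 pos [ 0.5146 -0.1059  0.1559] yaz -63.88 tilt 0.14 F [ 0.3 -0.   7.6] gap 0.0258 gf 29.998688127850528 q [-0.52  0.56  0.85  1.97 -0.56  0.86 -0.48]
shift cm [-0.03 -0.12  0.19]
[ 0.28409641  0.19357926 -0.0587669 ]
[3.89484324 1.1808546  2.38062641] [3.05124078 1.12323965 2.05816583] [ 0.27771313  0.18894728 -0.02331596]
```

```bash
T='from h import *
Q=[];W=[]
for i in range(6):
    G=cloud(grab("scene"));z=G[...,2];o=[]
    for c in((.5041,.015),(.5086,-.0467),(.5134,-.1081)):
        v=G[...,:2]-c;r=np.hypot(v[...,0],v[...,1]);m=(r>.018)&(r<.036)&(z>.024)&(z<.036)&(np.abs(v[...,1])<.014)&(v[...,0]>0);q=v[m].mean(0);o.append(np.degrees(np.arctan2(q[1],q[0])))
    Q.append(o);s=env.read_state();W.append(np.r_[s["ft_torque"],s["joint_efforts"][6]])
print(np.mean(Q,0),np.mean(W,0).round(3),s["time_s"],s["finger_gap"])'
python3 -c "$T"; python3 -m creep '[0,0,0,5,0,0,0,0,0,0]' 30;  python3 -c "$T"; python3 -m creep '[0,0,0,5,0,0,0,0,0,0]' 30;  python3 -c "$T"
```

```text
[2.67583382 1.96759457 1.62788902] [ 0.271  0.19  -0.017  0.016] 19.85 0.025459526389076257
time_s: 20.05
ee_pos: [0.5145, -0.106, 0.1559]
tool_rot: [0.0, 0.983, 0.182, 0.001]
force: [-0.6, 1.2, 7.9]
finger_gap: 0.026
gripper_force: 30.0
[ 2.38408085  1.66768957 -0.9495924 ] [ 0.266  0.174 -0.047 -0.004] 20.35 0.02541790993240437
time_s: 20.55
ee_pos: [0.5146, -0.1061, 0.1559]
tool_rot: [0.0, 0.99, 0.139, 0.001]
force: [-0.3, 1.6, 8.1]
finger_gap: 0.0258
gripper_force: 30.0
[2.6924715  2.45059341 0.81725428] [ 0.29   0.188 -0.03  -0.002] 20.85 0.02558845173205409
```

```bash
python3 -c "
from h import *
g=load('scene');G=cloud(g);zz=G[...,2];t=env.read_state()['ee_pos']
m=(zz>.03)&(zz<.15)&(np.hypot(G[...,0]-t[0],G[...,1]-t[1])<.03)
for v in range(186,214):
    u=np.nonzero(m[v])[0]
    if len(u):w=G[v,u];print(v,u.min(),u.max(),w.mean(0).round(4),g['frame'][v,(u.min()+u.max())//2])
save(cv2.resize(g['frame'][165:230,205:275],None,fx=8,fy=8,interpolation=cv2.INTER_CUBIC),'turn2.png')"
```

```text
186 238 239 [ 0.5163 -0.0972  0.1463] [44 45 45]
187 238 239 [ 0.5188 -0.0982  0.1449] [47 46 46]
188 230 239 [ 0.5154 -0.11    0.1419] [46 46 47]
189 230 240 [ 0.5195 -0.1098  0.142 ] [47 46 47]
190 231 240 [ 0.5204 -0.109   0.1375] [47 47 47]
191 231 240 [ 0.5206 -0.1096  0.1329] [48 48 48]
192 231 240 [ 0.5206 -0.1102  0.1279] [47 47 48]
193 231 240 [ 0.52   -0.1107  0.1221] [48 49 49]
194 231 240 [ 0.5198 -0.1112  0.1168] [48 48 48]
195 232 240 [ 0.5211 -0.1105  0.1128] [48 48 49]
196 232 240 [ 0.5207 -0.111   0.1071] [48 48 48]
197 233 239 [ 0.5214 -0.1117  0.103 ] [47 47 48]
198 234 238 [ 0.5224 -0.1125  0.0993] [49 50 50]
199 236 238 [ 0.515  -0.1087  0.0813] [69 69 70]
200 236 238 [ 0.5138 -0.1091  0.0743] [82 82 84]
201 236 240 [ 0.5114 -0.1061  0.0635] [83 82 84]
202 235 240 [ 0.5121 -0.1084  0.0601] [87 87 88]
203 235 241 [ 0.514  -0.1077  0.0566] [87 86 88]
204 235 241 [ 0.5163 -0.1087  0.0546] [92 91 93]
205 235 241 [ 0.5188 -0.1098  0.053 ] [92 92 94]
206 235 241 [ 0.5176 -0.1102  0.0457] [88 87 90]
207 236 242 [ 0.519  -0.1079  0.0404] [83 82 85]
208 235 242 [ 0.5188 -0.1089  0.0347] [83 82 84]
209 237 241 [ 0.5207 -0.1102  0.0323] [83 83 85]
210 237 239 [ 0.5248 -0.1139  0.0347] [110 109 111]
211 240 241 [ 0.5304 -0.1076  0.0329] [145 143 148]
212 241 243 [ 0.5344 -0.1042  0.0307] [164 162 166]
213 240 243 [ 0.5377 -0.107   0.0312] [162 160 164]
```

View pics/turn2.png

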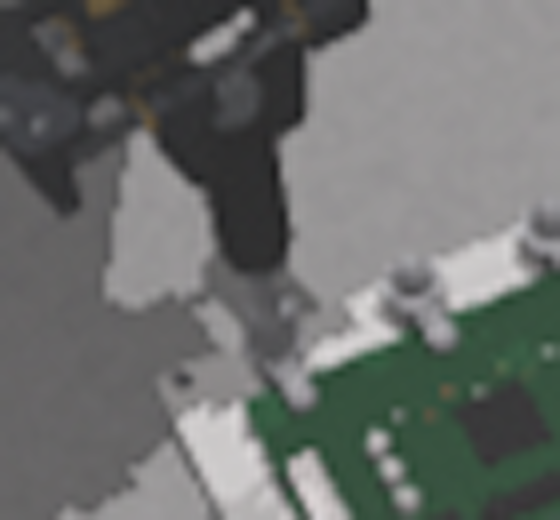

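The crop shows the socket low on the head at (270,340) and the clamp finger at (292,385), parallel to its neighbours and over the board edge. The heights also say it is seated (handle's lower end at 0.099 m), so the clamp is home. I'll ease the turn back slightly and lift.

```bash
python3 -m creep '[0,0,0,-4,0,0,0,-1,0,0,0,0,-1,0,0,0,0,-2,0,0,0,0,-2,0,0]' 30; python3 -m creep '[0,0,-2,0,0,0,0,-2,0,0,0,0,0,0,0]' 30; python3 -c "
from h import *
to(.4684,-.3123,.25);tilt()"
```

```text
time_s: 21.35
ee_pos: [0.5127, -0.1061, 0.2158]
tool_rot: [-0.0, 0.985, 0.174, -0.001]
force: [0.2, -0.2, -1.3]
finger_gap: 0.0259
gripper_force: 30.0
time_s: 21.65
ee_pos: [0.5145, -0.1066, 0.2573]
tool_rot: [0.0, 0.985, 0.174, 0.002]
force: [-0.2, -0.1, -1.2]
finger_gap: 0.026
gripper_force: 30.0
t 21.65 pos [ 0.5145 -0.1066  0.2573] yaz -69.96 tilt 0.22 F [-0.2 -0.1 -1.2] gap 0.026 gf 29.992283878491435 q [-0.65  0.44  1.01  1.88 -0.43  1.06 -0.69]
shift cm [-11.38  17.75   0.71]
n 169 lowest tool z 0.1277 low end x,y [0.0019 0.0035] tiltx deg -2.7 tilty -1.6
```

```bash
python3 -m creep '[-2.3,3.5,0,0,0,-2.3,3.5,0,0,0,-2.3,3.5,0,0,0,-2.3,3.5,0,0,0,-2.2,3.5,0,0,0]'; python3 -m creep '[0,0,0,0,0,0,0,0,0,0]';python3 -c "
from h import *
to(.4684,-.3123,.25)
f=grab('top');P=cloud(f);z=P[...,2]
for c in((.5047,.0185),(.5089,-.0429),(.5138,-.1045)):
    v=P[...,:2]-c;r=np.hypot(v[...,0],v[...,1]);m=(r>.018)&(r<.034)&(z>.0245)&(z<.036)&(np.abs(v[...,1])<.02)&(v[...,0]>0);q=v[m].mean(0);print(m.sum(),np.degrees(np.arctan2(q[1],q[0])).round(1))
a=cv2.resize(f['frame'][215:262,265:345],None,fx=9,fy=9,interpolation=cv2.INTER_CUBIC);save(a,'closed.png')
q,M,s=tilt()"
```

```text
time_s: 22.2
ee_pos: [0.4652, -0.3105, 0.2535]
tool_rot: [-0.001, 0.985, 0.174, -0.001]
force: [0.8, 0.8, -0.9]
finger_gap: 0.0257
gripper_force: 30.0
time_s: 22.4
ee_pos: [0.4653, -0.31, 0.2537]
tool_rot: [-0.001, 0.985, 0.173, -0.001]
force: [0.3, 0.4, -1.4]
finger_gap: 0.0256
gripper_force: 30.0
t 22.4 pos [ 0.4653 -0.31    0.2537] yaz -70.07 tilt 0.12 F [ 0.3  0.4 -1.4] gap 0.0256 gf 29.992355278650393 q [-0.19  0.51  0.97  1.79 -0.47  1.09 -0.29]
shift cm [0.21 0.32 0.37]
28 3.0
25 5.2
22 0.9
n 176 lowest tool z 0.1258 low end x,y [0.0025 0.0026] tiltx deg -2.9 tilty -0.9
```

View pics/closed.png

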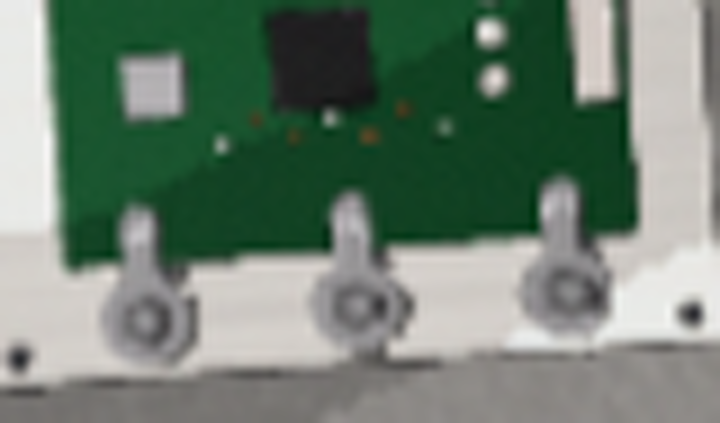

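The clamp (565,235 in this crop) lies parallel to the other two, so all three are closed. I have now looked at more pictures than the 10 allowed, so the rest goes by numbers only. Lowering into the pot.

```bash
python3 -m creep '[0.2,0.3,2,0,0,0,0,3,0,0,0,0,3,0,0,0,0,2,0,0,0,0,0,0,0]' 30; python3 -m creep '[0,0,1.5,0,0,0,0,0,0,0]'; python3 -c "
from h import *
to(.4684,-.3123,.134)"
```

```text
time_s: 23.0
ee_pos: [0.4687, -0.3084, 0.152]
tool_rot: [-0.002, 0.984, 0.176, -0.002]
force: [0.4, 0.1, -1.9]
finger_gap: 0.0253
gripper_force: 30.0
time_s: 23.2
ee_pos: [0.4695, -0.3106, 0.139]
tool_rot: [-0.001, 0.985, 0.175, -0.0]
force: [-0.2, 0.8, -1.3]
finger_gap: 0.0254
gripper_force: 30.0
t 23.2 pos [ 0.4695 -0.3106  0.139 ] yaz -69.81 tilt 0.07 F [-0.2  0.8 -1.3] gap 0.0254 gf 29.992328082662425 q [-0.09  0.65  0.83  1.88 -0.62  0.89 -0.17]
shift cm [-0.16  0.12  0.5 ]
```

```bash
python3 -m creep '[0,0,0.5,0,0,0,0,0.3,0,0,0,0,0,0,0]'; python3 -m creep '[0,0,0,0,0.6,0,0,0,0,0.6,0,0,0,0,0.6,0,0,0,0,0.6,0,0,0,0,0.6]';python3 -m creep '[0,0,-2,0,0.8,0,0,-3,0,0.8,0,0,-3,0,0.8,0,0,-3,0,0.8,0,0,0,0,0.8]'; python3 -c "
from h import *
to(.4684,-.3123,.134)
G=cloud(grab('scene'));m=(np.hypot(G[...,0]-.468,G[...,1]+.312)<.075)&(G[...,2]>.108)&(G[...,2]<.2);q=G[m];print(len(q),q.mean(0),q.min(0),q.max(0))
f=grab('top');P=cloud(f);z=P[...,2]
for n,u0,u1,v0,v1,a,b in(('reel',380,415,140,175,.02,.06),('disp',145,190,155,200,.05,.12),('flux',240,265,120,150,.02,.06)):
    w=z[v0:v1,u0:u1];k=(w>a)&(w<b);print(n,cv2.minAreaRect(P[v0:v1,u0:u1][k][:,:2].astype(np.float32))[0])"
```

```text
time_s: 23.5
ee_pos: [0.4695, -0.3117, 0.1318]
tool_rot: [-0.0, 0.985, 0.175, 0.0]
force: [-0.4, -0.2, -1.3]
finger_gap: 0.0257
gripper_force: 30.0
time_s: 24.0
ee_pos: [0.4695, -0.3117, 0.1319]
tool_rot: [0.0, 0.985, 0.175, 0.0]
force: [0.9, 0.1, -0.7]
finger_gap: 0.0528
gripper_force: 0.0
time_s: 24.5
ee_pos: [0.471, -0.3135, 0.2455]
tool_rot: [0.002, 0.985, 0.174, 0.003]
force: [-0.2, -0.5, 0.2]
finger_gap: 0.0705
gripper_force: 0.0
t 24.5 pos [ 0.471  -0.3135  0.2455] yaz -69.91 tilt 0.37 F [-0.2 -0.5  0.2] gap 0.0705 gf 0.0 q [-0.18  0.52  0.96  1.79 -0.48  1.07 -0.27]
shift cm [-0.25 -0.25 11.15]
181 [ 0.47291498 -0.31305473  0.14876573] [ 0.45440084 -0.32793877  0.1088383 ] [ 0.4819701  -0.29903932  0.17475726]
reel (0.7536146640777588, -0.28975313901901245)
disp (0.6939474940299988, 0.31822311878204346)
flux (0.807630181312561, 0.0943508893251419)
```

The driver stands in the pot with its end at 0.17 m, and the reel, dispenser and jar have not moved. Letting it settle, then handing in.

```bash
python3 -m creep '[0,0,-3,0,0.8,0,0,-2,0,0.8,0,0,0,0,0.8,0,0,0,0,0.8,0,0,0,0,0.8]'; python3 -c "
from plant import env
print(env.hand_in())"
```

```text
time_s: 25.1
ee_pos: [0.4688, -0.311, 0.2902]
tool_rot: [-0.001, 0.985, 0.175, -0.001]
force: [0.5, 0.1, 0.7]
finger_gap: 0.0703
gripper_force: 0.0
the job is handed in; nothing more can be done
None
```

I handed the job in at 25.1 s with no verdict returned: the clamp looks fully closed but I felt no rise in torque at its stop, the driver stands socket-down in the pot, nothing else moved, and I viewed 12 pictures against the limit of 10.

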